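Lay the stone carver's chisels into the kit tray in order of use

TASK

In the tray the pointed chisel lies in one end lane and the rasp in the other; fill the two empty lanes between them in order of use: the toothed claw chisel beside the pointed one, the flat chisel of the same width beside the rasp. Set each down gently, lying flat and straight along the middle of its lane (either end first), and leave the point, the rasp and the extra-broad bolster chisel where they lie.

Things in the scene. Friction and masses are not known exactly. Their poses are not given: they have to be found in the camera images.
- tray: Fixed wooden tray, 272 (x) x 292 (y) mm, z up, origin at underside centre. Floor top 6 above the table, rim and rib tops 18. Four lanes run along x, centre lines at y -105, -35, 35, 105, 64 clear. Ribs (6 thick) part them only in the 51 nearest each end; the middle 170 is open floor, free for fingers. Point and rasp lie in the end lanes, either way about; lanes -35 and 35 are empty.
- claw_center (a point): Claw chisel on the table: dark 18 x 18 mm square shaft, 215 long, bright 40 wide, 8 thick blade with three teeth 8 wide, 8 apart. 0.3 to 0.5 kg. Point: mid-thickness (9 above underside), near the balance point, good to grip across the shaft. x along the shaft to the teeth (+105; struck end -110; bare shaft from -110 to +30), z up.
- flat_center (a point): Flat chisel lying on the table: same shaft, sizes and axes as the claw chisel, but its bright 40 mm wide blade has a straight unbroken edge (at x = +105 mm). 0.33 to 0.53 kg. The point is at the same place, 9 mm above the underside, close to the balance point.
- point_center (a point): Pointed chisel lying along an end lane of the tray: same 18 mm square shaft, tapering to a point at x = +105 mm. The point is in the middle of the shaft's thickness. To be left alone; it shows which end of the tray comes first.
- rasp_center (a point): Rasp lying along the other end lane: light wooden handle 26 mm wide (x -110 to +5 mm) and a dark 22 mm wide toothed blade (to +105 mm). The point is in its middle, 9 mm above its underside. To be left alone.
- bolster_center (a point): Bolster, a bystander lying on the table between the two chisels: like the flat chisel but with a 75 mm wide blade. The point is in the middle of the shaft's thickness. To be left alone.
Mind the look-alikes: they are no part of the job. Leave any orange look-alike of the part that bears flat_center alone.

How it is judged:
By the outcome, as a careful person would: the job done as asked, in the order asked, and still so for the second after the job is handed in, with the robot touching nothing.
It also fails if it takes over 58 s, if anything falls off the work surface, if the arm or the gripper's body presses on something with over 40 N, if the wrist force passes 120 N, or if a joint passes its speed limit or range.

ROBOT

A 6-joint arm with a two-finger parallel gripper is mounted at the origin on the work surface. World frame = base frame: x ahead of the robot, y to its left, z up, the work surface at z = 0. Lengths are in m, angles in rad, forces in N, time in s.
With the tool pointing down it reaches from about 0.425 to 0.95 m from the base axis. Payload 3.5 kg.
Tool frame: the origin (TCP) lies at the very end of the fingers, on their centre line; the grasp point (between the pads) lies 19 mm behind it; y points along the fingers, z is the direction in which the jaws open and shut, and the axes are right-handed (so a half turn about y gives the same grasp; the last joint's range is limited). The gripper opens to 85 mm and grips with 20 to 120 N. Pads are 22 mm wide; open, the fingers measure 114 mm over their backs; the gripper's body (76 mm by 85 mm) begins 54 mm behind the grasp point. The pads swing forward as they close: fully open they stand 13 mm farther back than shut.
Start: joints at [1.153, 0.286, 1.577, -0, 1.279, -0.15], TCP at [0.179, 0.651, 0.231] pointing down, gripper open.
Joint ranges: [-2.77, 2.77], [-0.9, 2.22], [0.21, 2.48], [-1.53, 4.67], [0.24, 2.81], [-2.84, 2.84]. Speed limits (rad/s): [2.79, 2.79, 3.14, 3.14, 3.14, 3.14].

INTERFACE

Orientations are given as a unit quaternion [x, y, z, w].
In Python, from plant import ctrl gives the robot as it stands. The module is installed in compiled form; this text tells all that it offers.
- The arm moves only by the tool jog_arm, never from a script. Its argument "deltas" is a list of rows, each a list of 3 entries, a list of its own where there are three numbers: the turn, a rotation vector about the tool's x, y, z in rad, then the shift along the tool's x, y, z in m, then the opening, from 0 (shut) to 1 (fully open). In form: [[[wx, wy, wz], [dx, dy, dz], gripper], ...]. A call has 1 to 10 rows; each row is the pose to reach, as a shift and turn from the pose measured when the call began, along the tool's axes at that moment; what a row does not reach only later rows make up. A row lasts 1/12 s, in which the tool goes at most 41.7 mm and 7.16 degrees, less where a joint would pass 70% of its speed; a pose out of reach is approached as far as the arm can. A call with a gripper value outside its range is refused whole. The fingers move at their own pace and stop on an object; "force" is the grip in N (left out, the last holds). Time passes only in rows, so rows that repeat a pose let the fingers close. It gives the time, the measured TCP pose, the force and the opening at its end, in the units of the state.
- ctrl.get_state(): the state, without advancing time (a new reading comes with each control period).
- ctrl.read_camera(name): name is "scene" or "top"; returns a dict with "pixels" (384x512x3 uint8, blue, green, red), "range_z" (384x512 float32, m along the optical axis (not along the pixel's ray), 0 where there is no reading), "fx", "fy", "cx", "cy" (pixels), "T" (4x4, takes a point from camera to world coordinates). Camera axes: x right, y up, looking along -z (the intrinsics and any distortion apply to the point x, -y, -z); pixel columns grow to the right and rows downward; lengths in m; the calibration is good to about 2 mm. A picture is of the moment at which its call begins.
- ctrl.sign_off(): hands the job in, once; it reports no verdict.
The state is a dict: "time": time; "qpos": joint angles; "dq": joint speeds; "joint_efforts": joint torques, N m; "eef_pos": TCP position; "tcp_rot": TCP orientation; "contact_force": force on the tool from outside, world axes, zero at the start; "wrist_torque": the same for the moment, N m; "opening": opening from 0.0 (shut) to 1.0 (fully open).
Only numpy, scipy, OpenCV 4.12 (cv2) and the standard library are available. Lean on these libraries where they do the work, as an engineer would, in place of code of your own. Each camera call takes 0.05 s, during which the arm holds its last target.

## Working session

There is one attempt and no reset: what is moved stays moved. The work goes in short steps, Python scripts to look and compute and a tool call to move; the robot and the scene stay as the last step left them, time stands still between calls to the robot, and variables do not carry over. Pictures are saved under pics/ and viewed, and the job is handed in when it is done.

Besides the shell and the picture viewer there is one more tool, called by a JSON object that holds its "method" and its "body", one argument or row to a line. jog_arm: Moves the arm, as the interface text tells. Its arguments: {"type":"object","properties":{"deltas":{"type":"array","items":{"type":"array"}},"force":{"type":"number"}},"required":["deltas"]}

```bash
mkdir -p pics; cat > h.py <<'E'
import numpy as np, cv2
from plant import ctrl
def shot(name,tag):
    c=ctrl.read_camera(name); np.savez(f'pics/{tag}.npz',**{k:np.array(v) for k,v in c.items()}); cv2.imwrite(f'pics/{tag}.png',c['pixels']); return c
def load(tag): return np.load(f'pics/{tag}.npz')
def P(c,u,v,z=None):
    # world point of pixel; z=None uses range
    d=np.array([(u-c['cx'])/c['fx'],-(v-c['cy'])/c['fy'],-1.0]); T=c['T']
    if z is None:
        r=c['range_z'][int(round(v)),int(round(u))]; return (T@np.append(d*r,1))[:3]
    w=T[:3,:3]@d; return T[:3,3]+w*(z-T[2,3])/w[2]
def crop(tag,u0,v0,u1,v1,k,out):
    im=cv2.imread(f'pics/{tag}.png')[v0:v1,u0:u1]; cv2.imwrite(f'pics/{out}.png',cv2.resize(im,None,fx=k,fy=k,interpolation=cv2.INTER_CUBIC))
E
python3 - <<'E'
from h import *
s=ctrl.get_state(); print(s)
for n in('scene','top'):
    c=shot(n,n+'0'); print(n,[c[k] for k in c if k not in('pixels','range_z')],list(c))
E
```

```text
{'time': 0.0, 'qpos': array([ 1.15301348e+00,  2.87206323e-01,  1.57818632e+00, -2.11609944e-05,
        1.27860713e+00, -1.50002491e-01]), 'dq': array([-0.00109076,  0.00093891,  0.00097296, -0.00317894, -0.00152789,
        0.00019327]), 'joint_efforts': array([ 3.89130673e-04, -4.05988240e+01, -2.92623103e+01, -1.49263906e-04,
        5.90822849e-03,  6.95328680e-06]), 'eef_pos': array([0.17830489, 0.65033576, 0.22991503]), 'tcp_rot': array([ 0.70159701, -0.09462133,  0.09415833, -0.69995903]), 'contact_force': array([-0.21367709,  0.19125493, -0.43417737]), 'wrist_torque': array([-0.00906187, -0.00130373, -0.04688236]), 'opening': 1.0033695648115257}
scene [401.9099540582484, 401.9099540582484, 256.67883042386916, 192.75680331872044, array([[ 0.1968083 , -0.74256752,  0.64020307,  1.15704529],
       [ 0.98043963,  0.14762541, -0.13017248, -0.1304246 ],
       [ 0.00215162,  0.65329949,  0.75709653,  0.89623947],
       [ 0.        ,  0.        ,  0.        ,  1.        ]])] ['pixels', 'range_z', 'fx', 'fy', 'cx', 'cy', 'T']
top [473.98935610066764, 473.98935610066764, 246.99307319700688, 190.42472678892963, array([[-0.0244968 ,  0.99049001, -0.13538631,  0.26638222],
       [-0.99940073, -0.0275768 , -0.02092108,  0.01355812],
       [-0.02445564,  0.13479268,  0.99057198,  1.29385497],
       [ 0.        ,  0.        ,  0.        ,  1.        ]])] ['pixels', 'range_z', 'fx', 'fy', 'cx', 'cy', 'T']
```

View pics/top0.png

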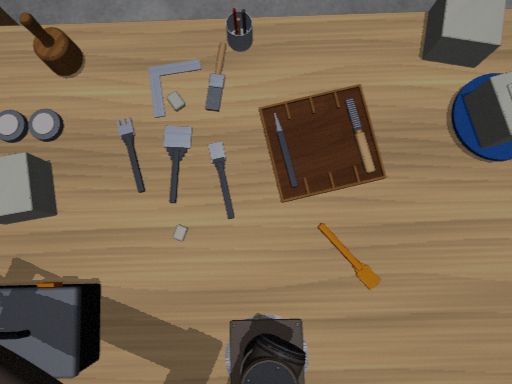

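View pics/scene0.png

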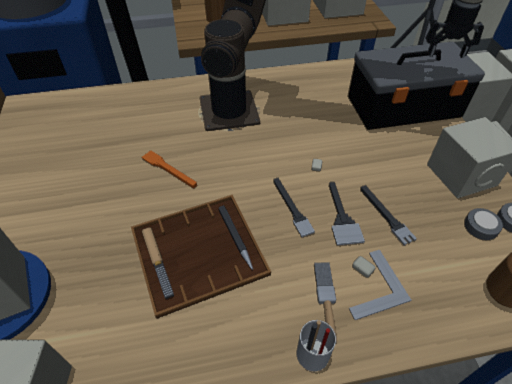

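```bash
python3 - <<'E'
from h import *
crop('top0',105,105,245,225,5.5,'c1'); crop('top0',250,75,395,210,5,'c2')
E
```

```text
(no output)
```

View pics/c1.png

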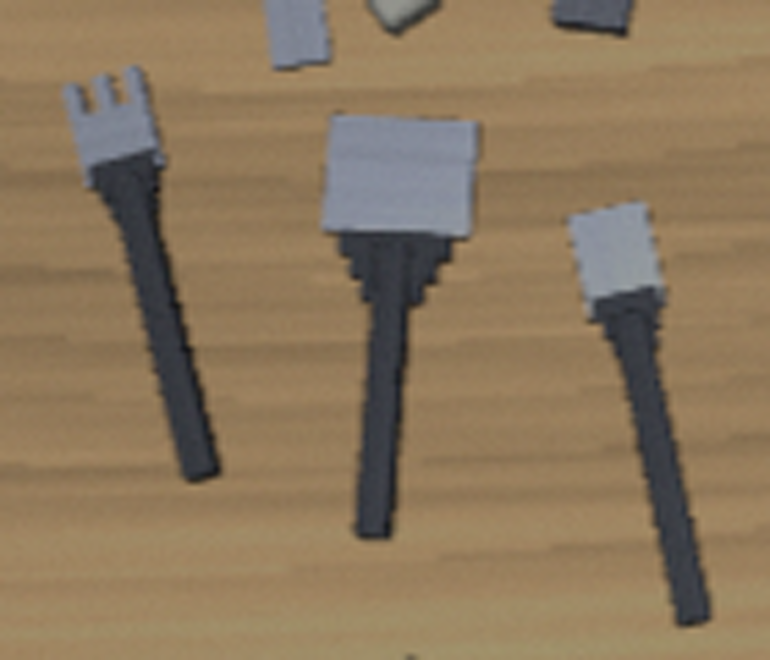

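View pics/c2.png

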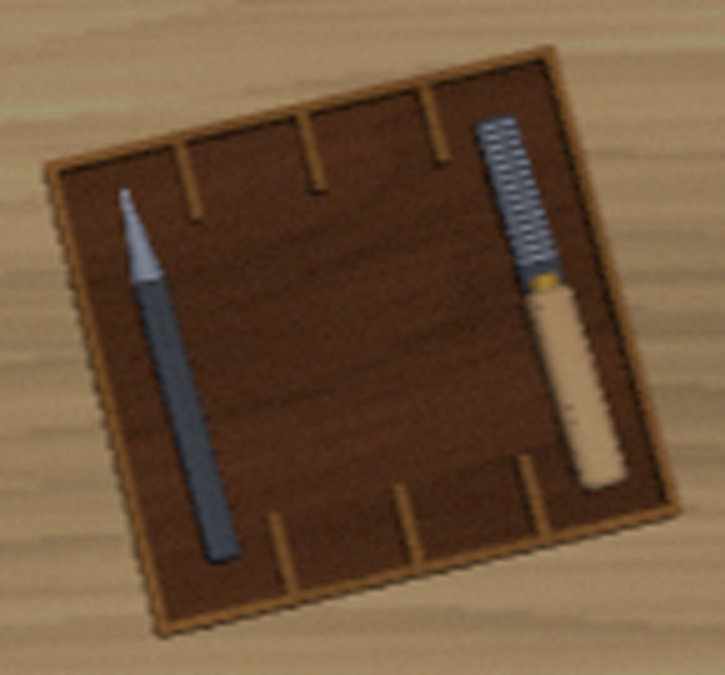

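```bash
cat >> h.py <<'E'
def cloud(c):
    v,u=np.mgrid[0:384,0:512]; r=c['range_z']; d=np.stack([(u-c['cx'])/c['fx']*r,-(v-c['cy'])/c['fy']*r,-r,np.ones_like(r)],-1); return (d@c['T'].T)[...,:3]
E
python3 - <<'E'
from h import *
c=load('top0'); W=cloud(c)
for n,(u0,v0,u1,v1) in dict(claw=(112,112,150,196),flat=(205,138,240,222),bol=(160,120,196,206)).items():
    w=W[v0:v1,u0:u1].reshape(-1,3); g=w[w[:,2]>0.006]; s=w[(w[:,2]>0.0125)]
    print(n,len(g),len(s),np.percentile(w[:,2],[5,50,95,99]))
    for nm,a in(('all',g),('shaft',s)):
        m=a[:,:2].mean(0); U,S,Vt=np.linalg.svd(a[:,:2]-m,full_matrices=False); x=Vt[0]*np.sign(Vt[0,0]); y=np.array([-x[1],x[0]])
        t=(a[:,:2]-m)@x; q=(a[:,:2]-m)@y
        print(nm,'ang',np.degrees(np.arctan2(x[1],x[0])),'t',t.min(),t.max(),'q',q.min(),q.max(),'lo',m+x*t.min(),'hi',m+x*t.max())
def pc(cu,cv,z,k=5.5,o=(105,105)): return P(c,o[0]+(cu+.5)/k-.5,o[1]+(cv+.5)/k-.5,z)
print('claw struck',pc(202,470,.018),'teeth mid',pc(106,80,.012),'neck',pc(131,185,.018))
print('flat struck',pc(692,618,.018),'edge mid',pc(609,209,.012),'neck',pc(633,312,.018))
T=lambda a,b:P(c,250+(a+.5)/5-.5,75+(b+.5)/5-.5,.018)
cs=[T(46,163),T(552,46),T(678,512),T(162,635)]
for p in cs: print(p)
for i in range(4): d=cs[(i+1)%4]-cs[i]; print(np.linalg.norm(d),np.degrees(np.arctan2(d[1],d[0])))
print('tray c',np.mean(cs,0))
E
```

```text
claw 746 584 [-0.00339153  0.00159539  0.0189567   0.02276878]
all ang 33.10638913839534 t -0.42925070815658184 0.12209704626755795 q -0.12595045281092287 0.09059684067810272 lo [0.19758867 0.1190615 ] hi [0.65942942 0.42020509]
shaft ang 36.17340621187807 t -0.4266009835845459 0.11029755321473582 q -0.10500102777846919 0.05114800460789715 lo [0.20440735 0.09831856] hi [0.6378103  0.41521275]
flat 741 598 [-0.0033247   0.0016429   0.01934668  0.02226551]
all ang 12.506215708042292 t -0.23552283929116305 0.10698644298138166 q -0.05990112614233277 0.06203883904463197 lo [0.25641888 0.0584768 ] hi [0.59080128 0.13264565]
shaft ang 13.674261134682173 t -0.22681735250050078 0.10328357450586889 q -0.04189285970106835 0.01739463186786107 lo [0.25647868 0.05426354] hi [0.57722303 0.13229996]
bol 1137 844 [-0.00314511  0.00249954  0.01914147  0.02275251]
all ang 9.42493637134226 t -0.31396177657769636 0.09703535957564681 q -0.16954957169955706 0.0663287908966577 lo [0.23861758 0.18081894] hi [0.64406666 0.24812191]
shaft ang 11.59827950751021 t -0.31146058452191017 0.09396156934844145 q -0.1589354688471421 0.04621575071105718 lo [0.23442848 0.16924833] hi [0.63157244 0.25075785]
claw struck [0.44984457 0.32923223 0.018     ] teeth mid [0.65298197 0.38110191 0.012     ] neck [0.59612136 0.36609516 0.018     ]
flat struck [0.36976003 0.08703391 0.018     ] edge mid [0.5778398  0.12517162 0.012     ] neck [0.52343186 0.11347026 0.018     ]
[0.67344977 0.00193289 0.018     ]
[ 0.73172437 -0.28168132  0.018     ]
[ 0.46702138 -0.33466935  0.018     ]
[ 0.40764009 -0.05339058  0.018     ]
0.2895392001948334 -78.38895729054832
0.2699544527446085 -168.68019665228852
0.28747848777966367 101.92078085222438
0.2715059358195345 11.757226709990842
tray c [ 0.5699589  -0.16695209  0.018     ]
```

```bash
python3 - <<'E'
from h import *
c=load('top0'); W=cloud(c)
def pc(cu,cv,z,k=5.5,o=(105,105)): return P(c,o[0]+(cu+.5)/k-.5,o[1]+(cv+.5)/k-.5,z)[:2]
I=c['pixels'].astype(int)
for n,a,b in(('claw',pc(202,470,.018),pc(106,80,.012)),('flat',pc(692,618,.018),pc(609,209,.012))):
    x=(b-a)/np.linalg.norm(b-a);y=np.array([-x[1],x[0]]);
    # dense plane rectification at z=.018: dark shaft
    v,u=np.mgrid[0:384,0:512]; Q=np.stack([P(c,0,0,.018)]*1)
    T=c['T']; d=np.stack([(u-c['cx'])/c['fx'],-(v-c['cy'])/c['fy'],-np.ones(u.shape)],-1)@T[:3,:3].T
    Q=(T[:3,3]+d*((.018-T[2,3])/d[...,2])[...,None])[...,:2]
    t=(Q-a)@x; q=(Q-a)@y
    dark=(I.sum(-1)<270)&(abs(q)<.025)&(t>-.02)&(t<.14)
    m=np.array([q[dark],t[dark]])
    ts=np.arange(.01,.13,.02); 
    print(n,'t',m[1].min(),'ang0',np.degrees(np.arctan2(x[1],x[0])),'x',x)
    cc=[]
    for s in ts:
        k=(abs(m[1]-s)<.01); cc.append(m[0][k].mean()); print(round(s,3),k.sum(),round(m[0][k].mean(),4),round(np.ptp(m[0][k]),4))
    f=np.polyfit(ts,cc,1); th=np.arctan2(x[1],x[0])+np.arctan(f[0]); x2=np.array([np.cos(th),np.sin(th)])
    p=a+y*np.polyval(f,0); print('ang',np.degrees(th),'center from struck',p+x2*.11,'from tip', a+y*np.polyval(f,0)+x2*(((b-a)@x2)-.105))
# heights on shaft/table/tray
for nm,u,v in(('clawshaft',135,165),('flatshaft',225,185),('table',200,180),('trayfloor',320,140)):
    r=W[v-2:v+3,u-2:u+3,2]; print(nm,np.median(r))
E
python3 - <<'E'
from h import *
crop('scene0',265,165,425,255,5,'s1');crop('scene0',125,190,275,315,5,'s2')
E
```

```text
claw t -0.005744457797927285 ang0 14.323992806602524 x [0.96891221 0.24740477]
0.01 53 -0.0 0.0199
0.03 56 0.0002 0.0212
0.05 55 -0.0003 0.0206
0.07 55 0.0002 0.0239
0.09 53 0.0 0.02
0.11 53 -0.0 0.0207
ang 14.322617517258122 center from struck [0.55641685 0.35647834] from tip [0.55123809 0.35515612]
flat t -0.0036546346746402967 ang0 10.386126375734051 x [0.98361515 0.18028098]
0.01 47 -0.0009 0.017
0.03 49 -0.0007 0.0176
0.05 47 -0.0006 0.0165
0.07 49 -0.0003 0.0176
0.09 49 0.0002 0.0208
0.11 47 0.0002 0.0172
ang 11.064516379511605 center from struck [0.47790704 0.10709844] from tip [0.47450262 0.1064327 ]
clawshaft 0.018221626213380304
flatshaft 0.019204530709885814
table 0.0002254610690060055
trayfloor 0.007282459725521662
```

View pics/s1.png

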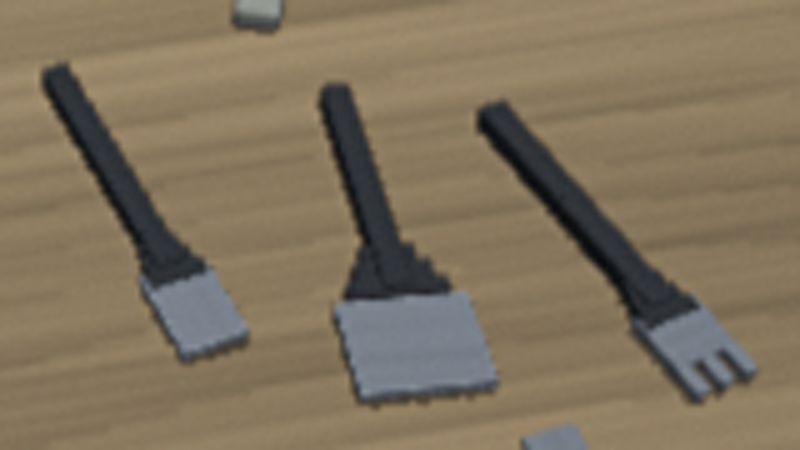

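View pics/s2.png

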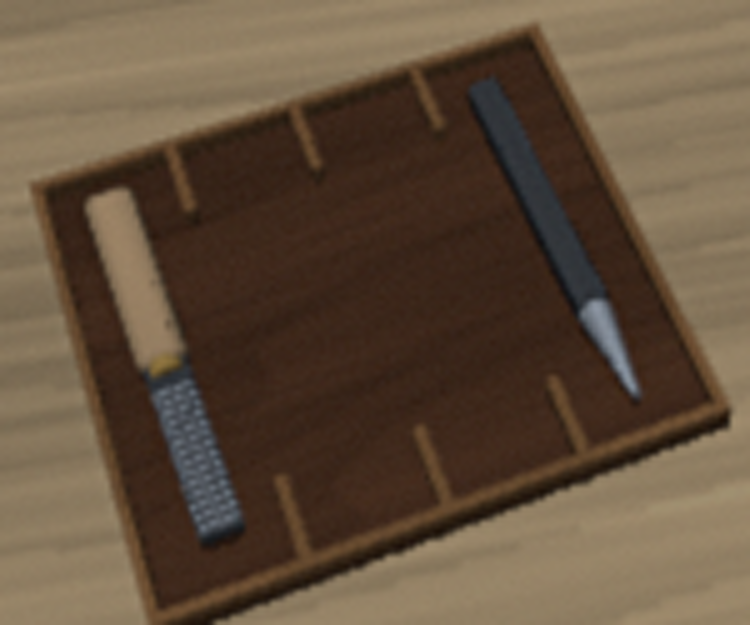

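```bash
python3 - <<'E'
from h import *
c=load('scene0')
S=lambda a,b,z,o=(265,165):P(c,o[0]+(a+.5)/5-.5,o[1]+(b+.5)/5-.5,z)[:2]
for n,a,b in(('claw',S(493,105,.018),S(728,382,.012)),('flat',S(57,66,.018),S(213,346,.012))):
    d=b-a;L=np.linalg.norm(d);print(n,L,np.degrees(np.arctan2(d[1],d[0])),'c from struck',a+d/L*.11,'from tip',b-d/L*.105)
cs=[S(*p,.018,(125,190)) for p in((728,406),(155,615),(35,187),(537,27))]
for i in range(4): d=cs[(i+1)%4]-cs[i]; print(cs[i],np.linalg.norm(d),np.degrees(np.arctan2(d[1],d[0])))
print(np.mean(cs,0))
c=load('top0')
from scipy.spatial.transform import Rotation as R
s=ctrl.get_state();M=R.from_quat(s['tcp_rot']).as_matrix();print(M,s['eef_pos'])
E
```

```text
claw 0.21148660208027742 14.490946668912084 c from struck [0.55464656 0.36004555] from tip [0.55124493 0.3591664 ]
flat 0.21296927176646024 9.94824464040388 c from struck [0.47621876 0.10769407] from tip [0.47421856 0.10734325]
[0.67078002 0.00320748] 0.2867782715298612 -79.05092799914317
[ 0.72524965 -0.27835039] 0.2629566386136012 -168.0282370032168
[ 0.46801233 -0.33289539] 0.2883997631300527 101.82222952485264
[ 0.40892619 -0.05061317] 0.26732767827981685 11.614649309100301
[ 0.56824205 -0.16466287]
[[ 9.64351135e-01 -8.63051541e-04  2.64624532e-01]
 [-2.64625741e-01 -1.92055479e-03  9.64349277e-01]
 [-3.24057217e-04 -9.99997783e-01 -2.08047485e-03]] [0.17836479 0.65041191 0.2300757 ]
```

```bash
cat >> h.py <<'E'
from scipy.spatial.transform import Rotation as R
def goto(x,y,z,hdeg):
    s=ctrl.get_state(); M=R.from_quat(s['tcp_rot']).as_matrix(); h=np.radians(hdeg)
    D=np.array([[np.cos(h),0,-np.sin(h)],[np.sin(h),0,np.cos(h)],[0,-1,0]])
    print('t',round(s['time'],2),'tcp',s['eef_pos'].round(4),'F',s['contact_force'].round(2),'open',round(s['opening'],3),'hd',np.degrees(np.arctan2(M[1,0],M[0,0])).round(2))
    print('turn',R.from_matrix(M.T@D).as_rotvec().round(4),'shift',(M.T@(np.array([x,y,z])-s['eef_pos'])).round(4))
E
python3 -c "
from h import *
goto(.5537,.3575,.12,14.4)
goto(.5537,.3575,.23,14.4)"
```

```text
t 0.1 tcp [0.1784 0.6504 0.2301] F [-1.22 -0.58  0.09] open 1.002 hd -15.34
turn [ 0.0019 -0.5191 -0.0009] shift [ 0.4395  0.1103 -0.1829]
t 0.1 tcp [0.1784 0.6504 0.2301] F [-1.22 -0.58  0.09] open 1.002 hd -15.34
turn [ 0.0019 -0.5191 -0.0009] shift [ 4.395e-01  3.000e-04 -1.831e-01]
```

{"method": "jog_arm", "body": {
  "deltas": [
    [[0,-0.1,0],[0.04,0,-0.0167],0.7],
    [[0,-0.2,0],[0.08,0,-0.0333],0.7],
    [[0,-0.3,0],[0.12,0,-0.05],0.7],
    [[0,-0.4,0],[0.16,0,-0.0667],0.7],
    [[0,-0.519,0],[0.2,0,-0.0833],0.7],
    [[0,-0.519,0],[0.24,0,-0.1],0.7],
    [[0,-0.519,0],[0.28,0,-0.1167],0.7],
    [[0,-0.519,0],[0.32,0.02,-0.1333],0.7],
    [[0,-0.519,0],[0.36,0.04,-0.15],0.7],
    [[0.0019,-0.519,-0.0009],[0.4,0.06,-0.1666],0.7]
  ]
}}

```text
time: 0.93
eef_pos: [0.5001, 0.399, 0.1823]
tcp_rot: [-0.701, -0.089, 0.088, 0.702]
contact_force: [-0.4, 0.2, -0.3]
opening: 0.703
```

```bash
python3 -c "
from h import *
goto(.5537,.3575,.06,14.4)"
```

```text
t 0.93 tcp [0.5001 0.399  0.1823] F [-0.42  0.16 -0.31] open 0.703 hd 14.38
turn [-0.0003 -0.0003  0.001 ] shift [ 0.0415  0.1223 -0.0536]
```

{"method": "jog_arm", "body": {
  "deltas": [
    [[0,0,0],[0.014,0.03,-0.018],0.7],
    [[0,0,0],[0.028,0.06,-0.036],0.7],
    [[0,0,0],[0.0415,0.09,-0.0536],0.7],
    [[0,0,0],[0.0415,0.11,-0.0536],0.7],
    [[0,0,0],[0.0415,0.1223,-0.0536],0.7],
    [[0,0,0],[0.0415,0.1223,-0.0536],0.7],
    [[0,0,0],[0.0415,0.1223,-0.0536],0.7]
  ]
}}

```text
time: 1.52
eef_pos: [0.553, 0.3577, 0.0595]
tcp_rot: [-0.702, -0.089, 0.089, 0.702]
contact_force: [-0.1, 1.1, -1.4]
opening: 0.698
```

```bash
python3 -c "
from h import *
shot('scene','s_b');shot('top','t_b');crop('scene0',0,0,5,5,1,'x')
crop('s_b',300,100,450,260,3.7,'s_bc');crop('t_b',90,90,200,210,5,'t_bc')
goto(.5537,.3575,.004,14.4)"
```

```text
t 1.62 tcp [0.5544 0.3587 0.0621] F [-0.31  0.54 -0.34] open 0.697 hd 14.44
turn [-0.0009  0.0008  0.0042] shift [-0.0012  0.058  -0.001 ]
```

View pics/s_bc.png

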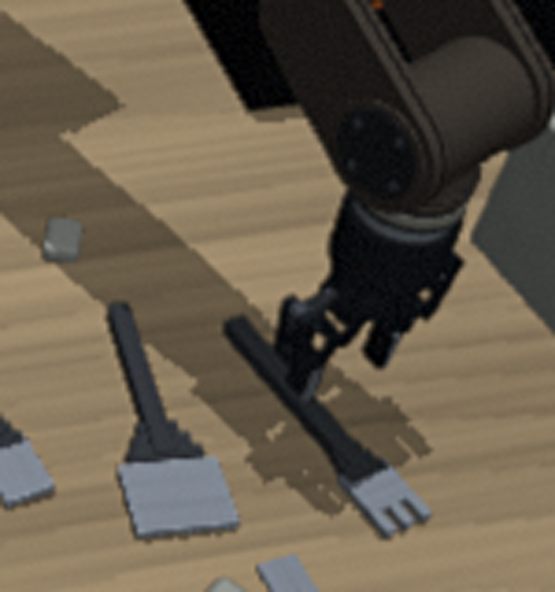

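View pics/t_bc.png

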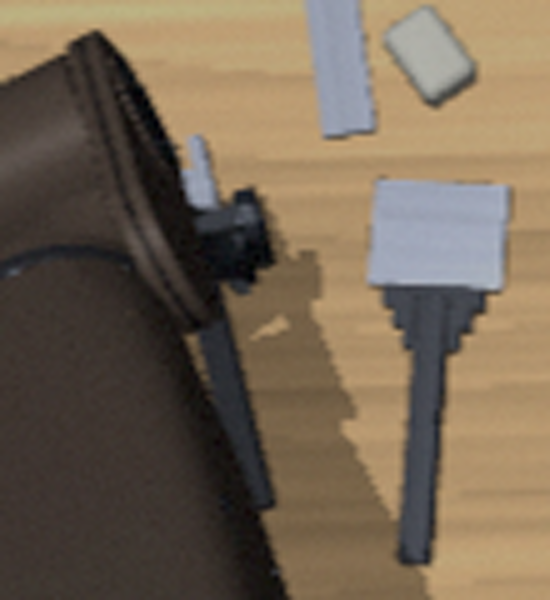

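The picture shows the open gripper straddling the claw's shaft (scene ≈ (385,205)), with the bolster clear to the left. I'll go down.

{"method": "jog_arm", "body": {
  "deltas": [
    [[0,0,0],[-0.001,0.015,-0.001],0.7],
    [[0,0,0],[-0.001,0.03,-0.001],0.7],
    [[0,0,0],[-0.001,0.042,-0.001],0.7],
    [[0,0,0],[-0.001,0.05,-0.001],0.7],
    [[0,0,0.003],[-0.001,0.057,-0.001],0.7],
    [[0,0,0.003],[-0.001,0.057,-0.001],0.7]
  ]
}}

```text
time: 2.12
eef_pos: [0.5523, 0.3568, 0.0022]
tcp_rot: [0.702, 0.088, -0.09, -0.701]
contact_force: [-0.1, 0.2, 0.8]
opening: 0.703
```

{"method": "jog_arm", "body": {
  "deltas": [
    [[0,0,0],[0,0,0],0.4],
    [[0,0,0],[0,0,0],0.3],
    [[0,0,0],[0,0,0],0.2],
    [[0,0,0],[0,0,0],0.1],
    [[0,0,0],[0,0,0],0.0],
    [[0,0,0],[0,0,0],0.0],
    [[0,0,0],[0,0,0],0.0],
    [[0,0,0],[0,0,0],0.0]
  ],
  "force": 50
}}

```text
time: 2.78
eef_pos: [0.5529, 0.3571, 0.0031]
tcp_rot: [-0.701, -0.088, 0.09, 0.702]
contact_force: [0.5, -0.4, 3.3]
opening: 0.197
```

```bash
python3 -c "
from h import *
goto(.5537,.3575,.004,14.4); print(ctrl.get_state()['wrist_torque'])"
```

```text
t 2.78 tcp [0.5529 0.3571 0.0031] F [ 0.49 -0.36  3.27] open 0.197 hd 14.44
turn [-0.0003  0.0008 -0.0018] shift [ 0.0008 -0.0009  0.0002]
[0.00748669 0.07297778 0.00177044]
```

{"method": "jog_arm", "body": {
  "deltas": [
    [[0,0,0],[0,-0.01,0],0],
    [[0,0,0],[0,-0.025,0],0],
    [[0,0,0],[0,-0.045,0],0],
    [[0,0,0],[0,-0.07,0],0],
    [[0,0,0],[0,-0.1,0],0],
    [[0,0,0],[0,-0.13,0],0],
    [[0,0,0],[0,-0.15,0],0],
    [[0,0,0],[0,-0.15,0],0]
  ]
}}

```text
time: 3.45
eef_pos: [0.5562, 0.3585, 0.1605]
tcp_rot: [-0.7, -0.092, 0.086, 0.703]
contact_force: [1.0, 1.3, -3.1]
opening: 0.196
```

```bash
python3 -c "
from h import *
shot('scene','s_c');print(ctrl.get_state()['wrist_torque'])
crop('s_c',260,80,460,260,4,'s_cc')
goto(.5644,-.131,.15,11.65)"
```

```text
[ 0.01398278 -0.0056086   0.01851326]
t 3.5 tcp [0.5548 0.3579 0.157 ] F [-0.79 -0.37 -3.79] open 0.196 hd 14.45
turn [-0.0016  0.0489  0.0051] shift [-0.1127  0.0058 -0.4758]
```

View pics/s_cc.png

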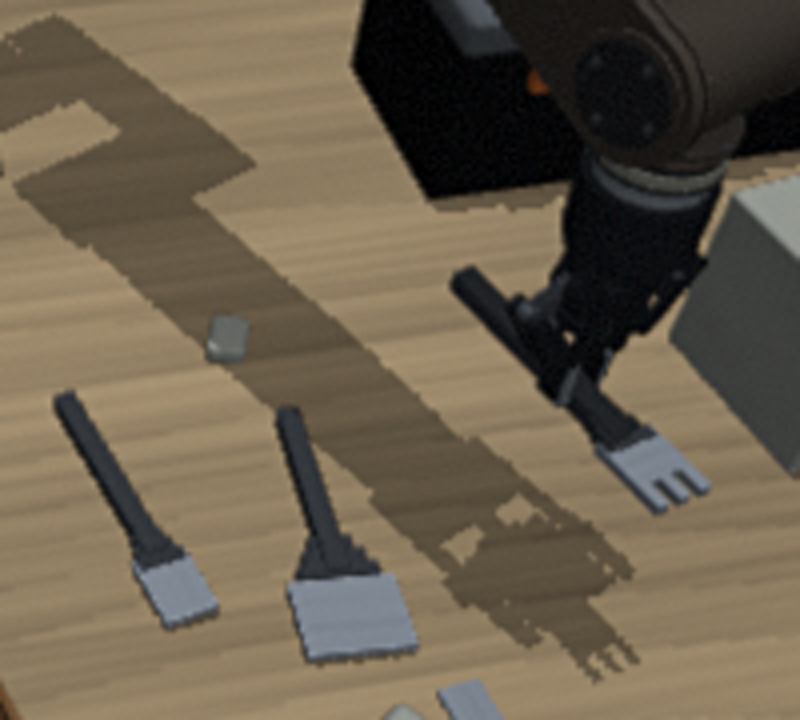

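{"method": "jog_arm", "body": {
  "deltas": [
    [[0,0.005,0],[-0.0047,0,-0.02],0],
    [[0,0.01,0],[-0.0118,0,-0.05],0],
    [[0,0.015,0],[-0.02,0,-0.085],0],
    [[0,0.02,0],[-0.029,0,-0.122],0],
    [[0,0.025,0],[-0.038,0,-0.16],0],
    [[0,0.03,0],[-0.047,0,-0.198],0],
    [[0,0.035,0],[-0.056,0,-0.236],0],
    [[0,0.04,0],[-0.065,0,-0.274],0],
    [[0,0.045,0],[-0.074,0,-0.312],0],
    [[0,0.0489,0],[-0.083,0,-0.35],0]
  ]
}}

```text
time: 4.33
eef_pos: [0.5595, -0.0032, 0.1533]
tcp_rot: [-0.702, -0.072, 0.072, 0.705]
contact_force: [0.9, -0.6, -4.4]
opening: 0.198
```

```bash
python3 -c "
from h import *
goto(.5644,-.131,.10,11.65)"
```

```text
t 4.33 tcp [ 0.5595 -0.0032  0.1533] F [ 0.91 -0.63 -4.44] open 0.198 hd 11.64
turn [-0.0037 -0.0002  0.0005] shift [-0.021   0.0528 -0.1263]
```

{"method": "jog_arm", "body": {
  "deltas": [
    [[0,0,0],[-0.006,0,-0.035],0],
    [[0,0,0],[-0.011,0.01,-0.068],0],
    [[-0.003,0,0],[-0.016,0.025,-0.095],0],
    [[-0.003,0,0],[-0.019,0.04,-0.115],0],
    [[-0.003,0,0],[-0.021,0.05,-0.126],0],
    [[-0.003,0,0],[-0.021,0.053,-0.126],0],
    [[-0.003,0,0],[-0.021,0.053,-0.126],0],
    [[-0.003,0,0],[-0.021,0.053,-0.126],0],
    [[-0.003,0,0],[-0.021,0.053,-0.126],0]
  ]
}}

```text
time: 5.08
eef_pos: [0.5647, -0.1294, 0.1003]
tcp_rot: [-0.703, -0.073, 0.072, 0.704]
contact_force: [-0.1, -0.7, -3.1]
opening: 0.195
```

```bash
python3 -c "
from h import *
shot('scene','s_d');shot('top','t_d')
crop('s_d',125,140,285,315,4,'s_dc');crop('t_d',245,70,395,210,5,'t_dc')
goto(.5644,-.131,.05,11.65)"
```

```text
t 5.18 tcp [ 0.565  -0.1297  0.1008] F [-0.06  0.46 -3.08] open 0.198 hd 11.74
turn [0.0001 0.0015 0.0019] shift [-0.0009  0.0508 -0.0012]
```

View pics/s_dc.png

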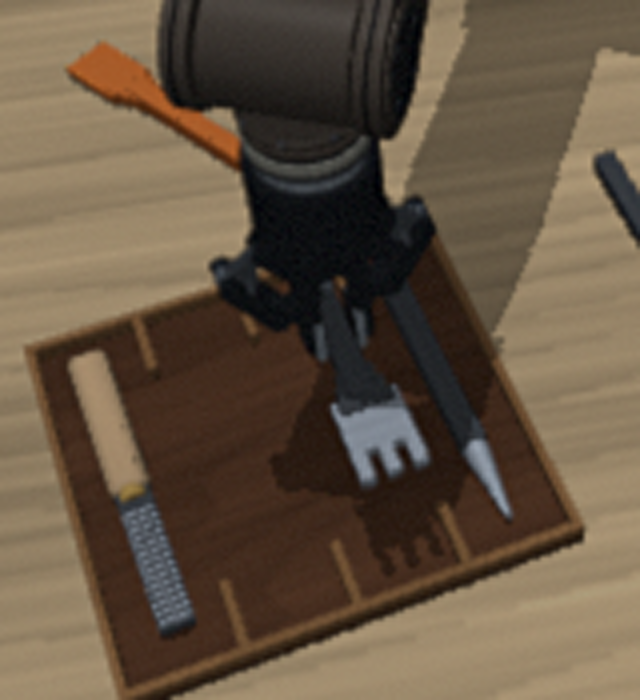

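View pics/t_dc.png

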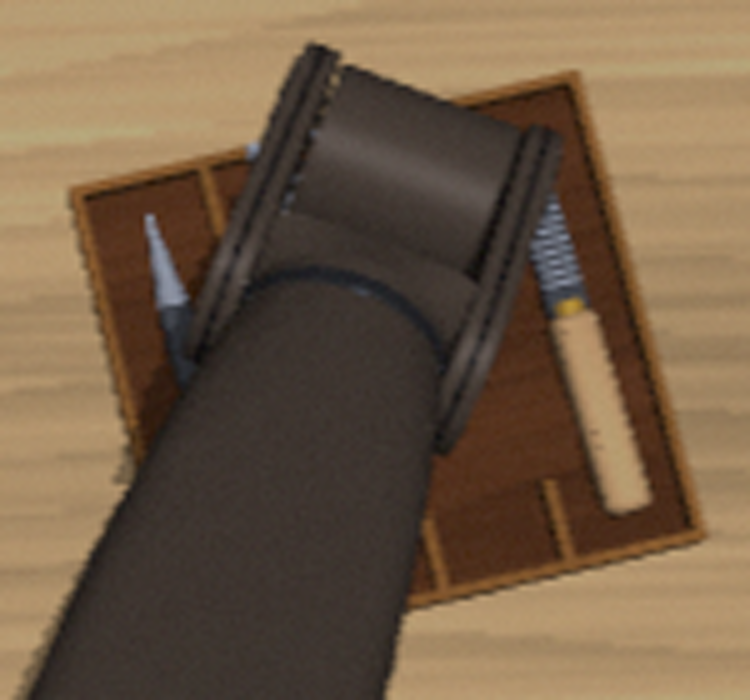

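```bash
python3 -c "
from h import *
c=load('s_d')
u=np.array([.9794,.2019]);v=np.array([-.2019,.9794]);o=np.array([.569,-.1658])
for a,b in((396,472),(366,408)):
  p=P(c,125+(a+.5)/4-.5,140+(b+.5)/4-.5,.110)[:2]; print(p,(p-o)@u,(p-o)@v, P(c,125+a/4,140+b/4))
c=load('scene0'); print(P(c,412,232))"
```

```text
[ 0.66806868 -0.10699135] 0.10890133569822383 0.03759522748670101 [ 0.66517866 -0.10610076  0.10350108]
[ 0.62166574 -0.1179334 ] 0.061245089502992824 0.036247334395078226 [ 0.62397417 -0.11723998  0.11161469]
[0.62043704 0.40947667 0.00117711]
```

{"method": "jog_arm", "body": {
  "deltas": [
    [[0,0,0.002],[-0.001,0.015,-0.001],0],
    [[0,0,0.002],[-0.001,0.03,-0.0015],0],
    [[0,0,0.002],[-0.0015,0.045,-0.0015],0],
    [[0,0,0.002],[-0.0015,0.06,-0.0015],0],
    [[0,0,0.002],[-0.0015,0.07,-0.0015],0],
    [[0,0,0.002],[-0.0015,0.076,-0.0015],0],
    [[0,0,0.002],[-0.0015,0.081,-0.0015],0],
    [[0,0,0.002],[-0.0015,0.083,-0.0015],0],
    [[0,0,0.002],[-0.0015,0.083,-0.0015],0],
    [[0,0,0.002],[-0.0015,0.083,-0.0015],0]
  ]
}}

```text
time: 6.02
eef_pos: [0.5646, -0.1316, 0.0186]
tcp_rot: [0.704, 0.073, -0.072, -0.703]
contact_force: [-0.1, 0.3, -3.2]
opening: 0.194
```

```bash
python3 -c "
from h import *
goto(.5637,-.1315,.009,11.65)"
```

```text
t 6.02 tcp [ 0.5646 -0.1316  0.0186] F [-0.12  0.26 -3.15] open 0.194 hd 11.74
turn [0.0009 0.0016 0.0011] shift [-0.0009  0.0096  0.0003]
```

{"method": "jog_arm", "body": {
  "deltas": [
    [[0,0,0],[-0.0005,0.002,0],0],
    [[0,0.0015,0],[-0.001,0.004,0],0],
    [[0,0.0015,0],[-0.001,0.006,0],0],
    [[0,0.0015,0],[-0.001,0.007,0],0],
    [[0,0.0015,0],[-0.001,0.008,0],0],
    [[0,0.0015,0],[-0.001,0.0085,0],0],
    [[0,0.0015,0],[-0.001,0.009,0],0],
    [[0,0.0015,0],[-0.001,0.009,0],0]
  ]
}}

```text
time: 6.68
eef_pos: [0.5636, -0.1318, 0.0094]
tcp_rot: [0.704, 0.072, -0.071, -0.703]
contact_force: [-0.2, -0.8, -3.3]
opening: 0.192
```

```bash
python3 -c "
from h import *
goto(.5637,-.1315,.009,11.65)
print(ctrl.get_state()['contact_force'],ctrl.get_state()['wrist_torque'])
shot('scene','s_e')
crop('s_e',125,140,285,315,4,'s_ec')"
```

```text
t 6.68 tcp [ 0.5636 -0.1318  0.0094] F [-0.15 -0.8  -3.28] open 0.192 hd 11.66
turn [0.0008 0.0001 0.0008] shift [0.0002 0.0004 0.0003]
[-0.15397726 -0.79818422 -3.27695777] [ 0.0079145   0.01990694 -0.02204413]
```

View pics/s_ec.png

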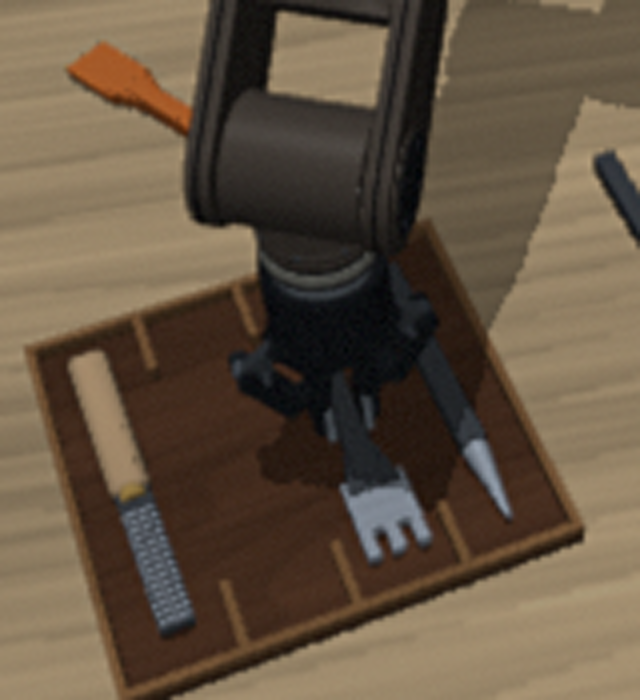

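{"method": "jog_arm", "body": {
  "deltas": [
    [[0,0,0],[0,0.001,0],0],
    [[0,0,0],[0,0.0015,0],0],
    [[0,0,0],[0,0.002,0],0],
    [[0,0,0],[0,0.002,0],0]
  ]
}}

```text
time: 7.07
eef_pos: [0.5638, -0.1319, 0.009]
tcp_rot: [0.704, 0.072, -0.072, -0.703]
contact_force: [-3.6, 1.5, 6.2]
opening: 0.193
```

{"method": "jog_arm", "body": {
  "deltas": [
    [[0,0,0],[0,0,0],0.2],
    [[0,0,0],[0,0,0],0.25],
    [[0,0,0],[0,0,0],0.3],
    [[0,0,0],[0,0,0],0.4],
    [[0,0,0],[0,0,0],0.5],
    [[0,0,0],[0,0,0],0.5],
    [[0,0,0],[0,0,0],0.5],
    [[0,0,0],[0,-0.01,0],0.5],
    [[0,0,0],[0,-0.03,0],0.5],
    [[0,0,0],[0,-0.06,0],0.5]
  ]
}}

```text
time: 7.9
eef_pos: [0.5615, -0.131, 0.0673]
tcp_rot: [-0.703, -0.07, 0.074, 0.704]
contact_force: [0.6, -0.8, -0.7]
opening: 0.497
```

{"method": "jog_arm", "body": {
  "deltas": [
    [[0,0,0],[0,-0.03,0],0.5],
    [[0,0,0],[0,-0.06,0],0.5],
    [[0,0,0],[0,-0.09,0],0.6],
    [[0,0,0],[0,-0.1,0],0.7]
  ]
}}

```text
time: 8.23
eef_pos: [0.5647, -0.1322, 0.1738]
tcp_rot: [0.704, 0.073, -0.071, -0.703]
contact_force: [-0.0, 0.3, 1.4]
opening: 0.701
```

```bash
python3 -c "
from h import *
shot('scene','s_f')
crop('s_f',125,140,285,315,4,'s_fc')
goto(.476,.107,.12,10.7)"
```

```text
t 8.28 tcp [ 0.5651 -0.1323  0.174 ] F [0.74 0.15 1.07] open 0.707 hd 11.67
turn [0.003  0.0169 0.0038] shift [-0.039   0.0531  0.2526]
```

View pics/s_fc.png

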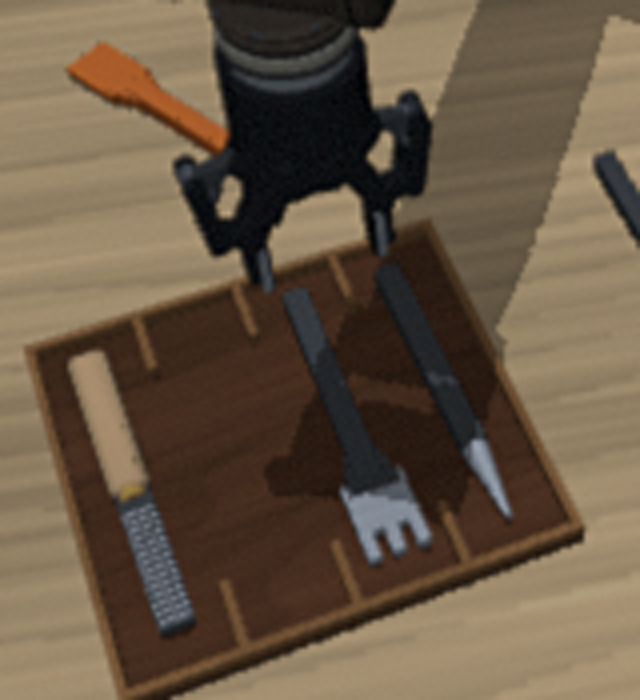

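The claw lies flat and straight in the lane beside the point: teeth at about (100+125, 275), between the ribs. Next is the flat chisel.

{"method": "jog_arm", "body": {
  "deltas": [
    [[0,0,0],[-0.006,0,0.04],0.7],
    [[0,0,0],[-0.012,0,0.08],0.7],
    [[0,0.01,0],[-0.018,0.0,0.12],0.7],
    [[0.003,0.017,0.0038],[-0.025,0.01,0.16],0.7],
    [[0.003,0.017,0.0038],[-0.031,0.03,0.2],0.7],
    [[0.003,0.017,0.0038],[-0.036,0.045,0.235],0.7],
    [[0.003,0.017,0.0038],[-0.039,0.053,0.2526],0.7],
    [[0.003,0.017,0.0038],[-0.039,0.053,0.2526],0.7]
  ]
}}

```text
time: 8.95
eef_pos: [0.4712, 0.1099, 0.1158]
tcp_rot: [-0.703, -0.064, 0.071, 0.704]
contact_force: [-0.0, -0.9, -0.5]
opening: 0.698
```

```bash
python3 -c "
from h import *
shot('top','t_g'); crop('t_g',245,70,395,210,5,'t_gc')
goto(.476,.107,.05,10.7)"
```

```text
t 9.0 tcp [0.4732 0.1084 0.1174] F [-0.31 -0.21  0.54] open 0.701 hd 10.9
turn [-0.0008  0.0035 -0.0054] shift [ 0.0028  0.0674 -0.002 ]
```

View pics/t_gc.png

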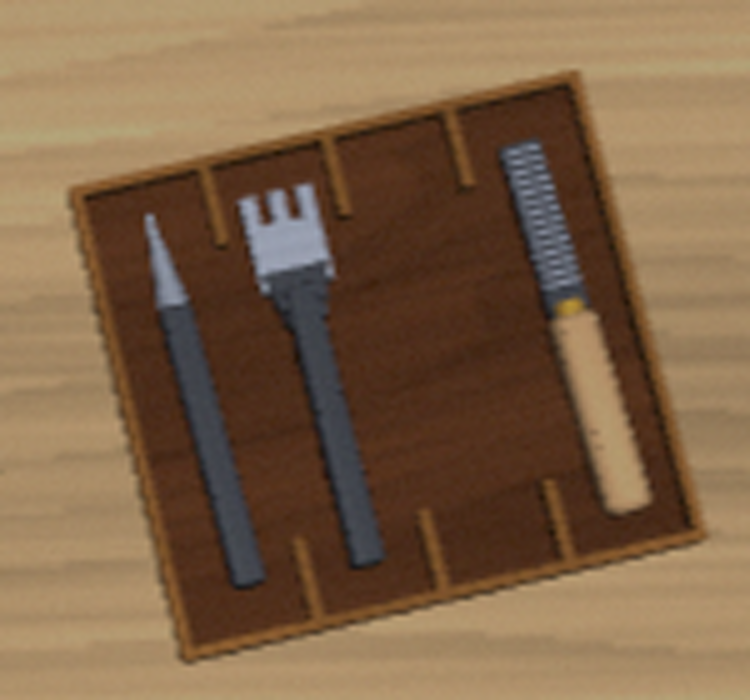

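{"method": "jog_arm", "body": {
  "deltas": [
    [[0,0.002,-0.003],[0.001,0.015,-0.001],0.7],
    [[0,0.0035,-0.005],[0.003,0.03,-0.002],0.7],
    [[0,0.0035,-0.005],[0.003,0.045,-0.002],0.7],
    [[0,0.0035,-0.005],[0.003,0.06,-0.002],0.7],
    [[0,0.0035,-0.005],[0.003,0.067,-0.002],0.7],
    [[0,0.0035,-0.005],[0.003,0.067,-0.002],0.7],
    [[0,0.0035,-0.005],[0.003,0.067,-0.002],0.7]
  ]
}}

```text
time: 9.58
eef_pos: [0.4766, 0.1063, 0.0504]
tcp_rot: [-0.704, -0.065, 0.066, 0.704]
contact_force: [0.0, -0.3, 1.0]
opening: 0.702
```

```bash
python3 -c "
from h import *
shot('scene','s_h'); crop('s_h',230,110,370,260,4,'s_hc')
goto(.476,.107,.004,10.7)"
```

```text
t 9.63 tcp [0.4771 0.1065 0.0511] F [-0.08  0.44  0.76] open 0.7 hd 10.66
turn [-0.0005 -0.0008  0.0009] shift [-0.001   0.0471  0.0007]
```

View pics/s_hc.png

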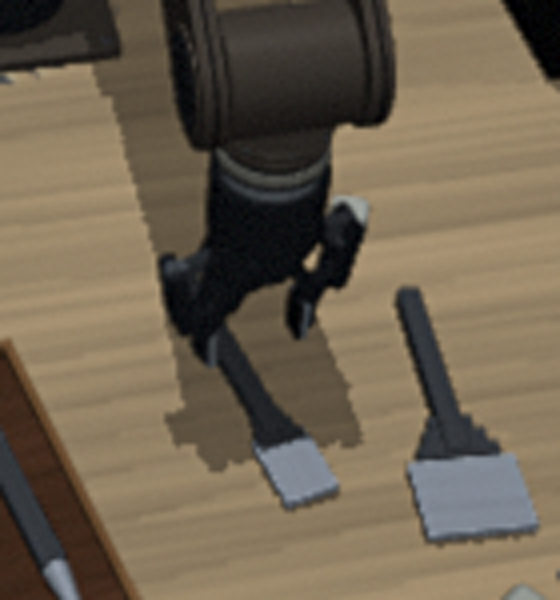

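{"method": "jog_arm", "body": {
  "deltas": [
    [[0,0,0],[-0.001,0.012,0.0007],0.7],
    [[0,0,0],[-0.001,0.025,0.0007],0.7],
    [[0,0,0],[-0.001,0.036,0.0007],0.7],
    [[0,0,0],[-0.001,0.043,0.0007],0.7],
    [[0,0,0],[-0.001,0.047,0.0007],0.7],
    [[0,0,0],[-0.001,0.047,0.0007],0.7]
  ]
}}

```text
time: 10.13
eef_pos: [0.4756, 0.107, 0.0034]
tcp_rot: [-0.704, -0.065, 0.066, 0.704]
contact_force: [0.4, -0.2, 0.5]
opening: 0.698
```

{"method": "jog_arm", "body": {
  "deltas": [
    [[0,0,0],[0,0,0],0.4],
    [[0,0,0],[0,0,0],0.3],
    [[0,0,0],[0,0,0],0.2],
    [[0,0,0],[0,0,0],0.1],
    [[0,0,0],[0,0,0],0.0],
    [[0,0,0],[0,0,0],0.0],
    [[0,0,0],[0,0,0],0.0],
    [[0,0,0],[0,0,0],0.0]
  ],
  "force": 50
}}

```text
time: 10.8
eef_pos: [0.4763, 0.1069, 0.0042]
tcp_rot: [-0.704, -0.066, 0.065, 0.704]
contact_force: [-0.8, -0.8, 5.3]
opening: 0.194
```

{"method": "jog_arm", "body": {
  "deltas": [
    [[0,0,0],[0,-0.01,0],0],
    [[0,0,0],[0,-0.025,0],0],
    [[0,0,0],[0,-0.045,0],0],
    [[0,0,0],[0,-0.07,0],0],
    [[0,0,0],[0,-0.1,0],0],
    [[0,0,0],[0,-0.13,0],0],
    [[0,0,0],[0,-0.14,0],0],
    [[0,0,0],[0,-0.14,0],0]
  ]
}}

```text
time: 11.47
eef_pos: [0.4778, 0.107, 0.1468]
tcp_rot: [-0.704, -0.068, 0.063, 0.704]
contact_force: [0.2, 0.5, -4.7]
opening: 0.196
```

```bash
python3 -c "
from h import *
print(ctrl.get_state()['wrist_torque'])
goto(.5785,-.1996,.14,11.65)"
```

```text
[ 0.02499564 -0.13056842  0.00407817]
t 11.47 tcp [0.4778 0.107  0.1468] F [ 0.24  0.46 -4.74] open 0.196 hd 10.66
turn [ 0.0006 -0.0172  0.0065] shift [ 0.0422  0.0072 -0.3199]
```

{"method": "jog_arm", "body": {
  "deltas": [
    [[0,0,0],[0.003,0,-0.02],0],
    [[0,0,0],[0.007,0,-0.05],0],
    [[0,-0.01,0],[0.011,0,-0.085],0],
    [[0,-0.017,0.003],[0.016,0,-0.122],0],
    [[0,-0.017,0.005],[0.021,0,-0.16],0],
    [[0,-0.017,0.006],[0.026,0,-0.198],0],
    [[0,-0.017,0.006],[0.031,0,-0.236],0],
    [[0,-0.017,0.006],[0.036,0,-0.27],0],
    [[0,-0.017,0.006],[0.04,0,-0.3],0],
    [[0,-0.017,0.006],[0.042,0.005,-0.318],0]
  ]
}}

```text
time: 12.3
eef_pos: [0.5776, -0.2007, 0.1395]
tcp_rot: [-0.704, -0.07, 0.071, 0.704]
contact_force: [0.3, 0.3, -2.7]
opening: 0.195
```

```bash
python3 -c "
from h import *
goto(.5785,-.1996,.1,11.65)"
```

```text
t 12.3 tcp [ 0.5776 -0.2007  0.1395] F [ 0.32  0.31 -2.75] open 0.195 hd 11.5
turn [-0.0002 -0.0025 -0.0015] shift [0.0012 0.0395 0.0009]
```

{"method": "jog_arm", "body": {
  "deltas": [
    [[0,0,0],[0.001,0.01,0],0],
    [[0,-0.0025,0],[0.001,0.025,0.0005],0],
    [[0,-0.0025,0],[0.001,0.04,0.0005],0],
    [[0,-0.0025,0],[0.001,0.04,0.0005],0],
    [[0,-0.0025,0],[0.001,0.04,0.0005],0],
    [[0,-0.0025,0],[0.001,0.04,0.0005],0]
  ]
}}

```text
time: 12.8
eef_pos: [0.5778, -0.1992, 0.0984]
tcp_rot: [-0.703, -0.071, 0.073, 0.704]
contact_force: [-0.1, 0.5, -4.3]
opening: 0.192
```

```bash
python3 -c "
from h import *
shot('scene','s_i'); crop('s_i',125,140,285,315,4,'s_ic')
goto(.5785,-.1996,.02,11.65)"
```

```text
t 12.85 tcp [ 0.5785 -0.1996  0.0995] F [ 0.68  0.17 -4.93] open 0.198 hd 11.68
turn [-0.0002  0.0005 -0.0013] shift [0.0001 0.0795 0.    ]
```

View pics/s_ic.png

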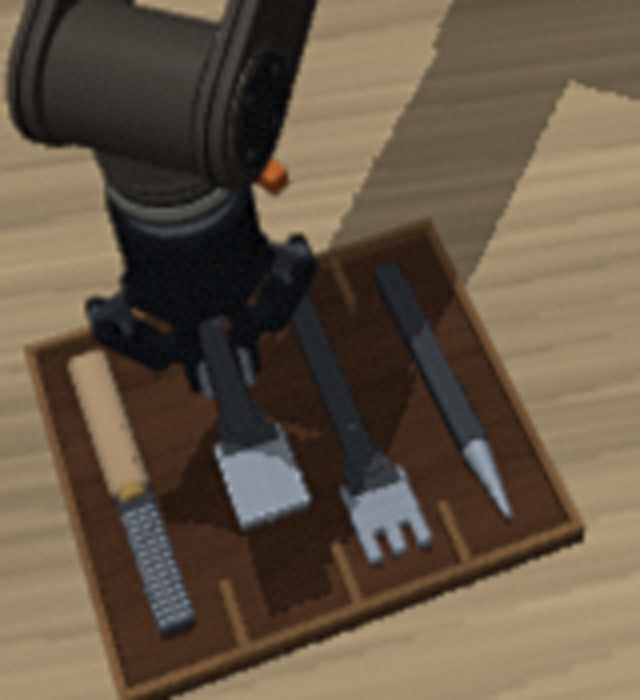

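```bash
python3 -c "
from h import *
c=load('s_i')
u=np.array([.9794,.2019]);v=np.array([-.2019,.9794]);o=np.array([.569,-.1658])
for a,b in((276,512),(248,437)):
  p=P(c,125+(a+.5)/4-.5,140+(b+.5)/4-.5,.109)[:2]; print(p,(p-o)@u,(p-o)@v)
W=cloud(c); 
for a,b in((276,505),(262,470),(240,410),(225,370)): 
  i=int(140+b/4);j=int(125+a/4);print(np.median(W[i-1:i+2,j-1:j+2,2]))"
```

```text
[ 0.67997854 -0.17622278] 0.10658802729109823 -0.03261463832804872
[ 0.62755371 -0.18731678] 0.05300326421499438 -0.03289552759362636
0.10696220597772432
0.10706287645882473
0.11311606347760406
0.11251221456773086
```

{"method": "jog_arm", "body": {
  "deltas": [
    [[0,0,0],[0.0005,0.015,-0.0005],0],
    [[0,0,0],[0.0005,0.03,-0.0005],0],
    [[0,0,0],[0.0005,0.045,-0.0005],0],
    [[0,0,0],[0.0005,0.06,-0.0005],0],
    [[0,0,0],[0.0005,0.07,-0.0005],0],
    [[0,0,0],[0.0005,0.077,-0.0005],0],
    [[0,0,0],[0.0005,0.081,-0.0005],0],
    [[0,0,0],[0.0005,0.083,-0.0005],0],
    [[0,0,0],[0.0005,0.083,-0.0005],0],
    [[0,0,0],[0.0005,0.083,-0.0005],0]
  ]
}}

```text
time: 13.68
eef_pos: [0.5796, -0.2003, 0.0174]
tcp_rot: [0.704, 0.072, -0.072, -0.703]
contact_force: [-0.4, 0.3, -4.0]
opening: 0.19
```

```bash
python3 -c "
from h import *
goto(.5785,-.1998,.0095,11.65)"
```

```text
t 13.68 tcp [ 0.5796 -0.2003  0.0174] F [-0.36  0.28 -3.97] open 0.19 hd 11.68
turn [ 0.0008  0.0005 -0.0001] shift [-0.001   0.0079  0.0008]
```

{"method": "jog_arm", "body": {
  "deltas": [
    [[0,0,0],[0,0.002,0],0],
    [[0,0,0],[-0.0005,0.004,0],0],
    [[0,0,0],[-0.0005,0.0055,0],0],
    [[0,0,0],[-0.0005,0.0065,0],0],
    [[0,0,0],[-0.0005,0.007,0],0],
    [[0,0,0],[-0.0005,0.0075,0],0],
    [[0,0,0],[-0.0005,0.0075,0],0]
  ]
}}

```text
time: 14.27
eef_pos: [0.579, -0.2004, 0.0102]
tcp_rot: [0.704, 0.072, -0.072, -0.703]
contact_force: [-2.0, 0.6, -0.4]
opening: 0.193
```

{"method": "jog_arm", "body": {
  "deltas": [
    [[0,0,0],[0,0.0005,0],0],
    [[0,0,0],[0,0.001,0],0],
    [[0,0,0],[0,0.001,0],0]
  ]
}}

```text
time: 14.52
eef_pos: [0.579, -0.2004, 0.0102]
tcp_rot: [0.703, 0.071, -0.073, -0.703]
contact_force: [-4.1, 3.0, 6.2]
opening: 0.199
```

Contact is about 6 N up, so it is down. Opening and backing off.

{"method": "jog_arm", "body": {
  "deltas": [
    [[0,0,0],[0,0,0],0.2],
    [[0,0,0],[0,0,0],0.25],
    [[0,0,0],[0,0,0],0.3],
    [[0,0,0],[0,0,0],0.4],
    [[0,0,0],[0,0,0],0.5],
    [[0,0,0],[0,0,0],0.5],
    [[0,0,0],[0,0,0],0.5],
    [[0,0,0],[0,-0.01,0],0.5],
    [[0,0,0],[0,-0.03,0],0.5],
    [[0,0,0],[0,-0.06,0],0.5]
  ]
}}

```text
time: 15.35
eef_pos: [0.577, -0.1993, 0.0683]
tcp_rot: [-0.702, -0.07, 0.074, 0.705]
contact_force: [0.3, -0.3, -0.4]
opening: 0.502
```

{"method": "jog_arm", "body": {
  "deltas": [
    [[0,0,0],[0,-0.03,0],0.5],
    [[0,0,0],[0,-0.06,0],0.5],
    [[0,0,0],[0,-0.09,0],0.5],
    [[0,0,0],[0,-0.11,0.03],0.5],
    [[0,0,0],[0,-0.11,0.07],0.5],
    [[0,0,0],[0,-0.11,0.11],0.5],
    [[0,0,0],[0,-0.11,0.15],0.5],
    [[0,0,0],[0,-0.11,0.19],0.5],
    [[0,0,0],[0,-0.11,0.23],0.5],
    [[0,0,0],[0,-0.11,0.27],0.5]
  ]
}}

```text
time: 16.18
eef_pos: [0.5224, 0.0665, 0.1805]
tcp_rot: [-0.702, -0.07, 0.074, 0.705]
contact_force: [0.5, 1.2, -0.1]
opening: 0.499
```

{"method": "jog_arm", "body": {
  "deltas": [
    [[0,0,0],[0,0,0.03],0.5],
    [[0,0,0],[0,0,0.06],0.5],
    [[0,0,0],[0,0,0.08],0.5],
    [[0,0,0],[0,0,0.08],0.5],
    [[0,0,0],[0,0,0.08],0.5]
  ]
}}

```text
time: 16.6
eef_pos: [0.5061, 0.1456, 0.1815]
tcp_rot: [-0.702, -0.071, 0.074, 0.704]
contact_force: [0.1, -0.6, -0.5]
opening: 0.502
```

```bash
python3 -c "
from h import *
shot('top','t_j'); crop('t_j',245,70,395,210,5,'t_jc'); shot('scene','s_j')
W=cloud(load('t_j'));
for u,v in ((312,150),(317,170),(347,140),(352,160)): print(np.median(W[v-1:v+2,u-1:u+2,2]))
goto(.5,.1,.2,11)"
```

```text
0.02347565790114503
0.026603444852354885
0.005915009708397978
0.0069790345854530145
t 16.7 tcp [0.5065 0.1442 0.1812] F [ 0.39 -1.27  0.58] open 0.498 hd 11.65
turn [-0.0032  0.0113 -0.0041] shift [-0.0154 -0.0188 -0.042 ]
```

View pics/t_jc.png

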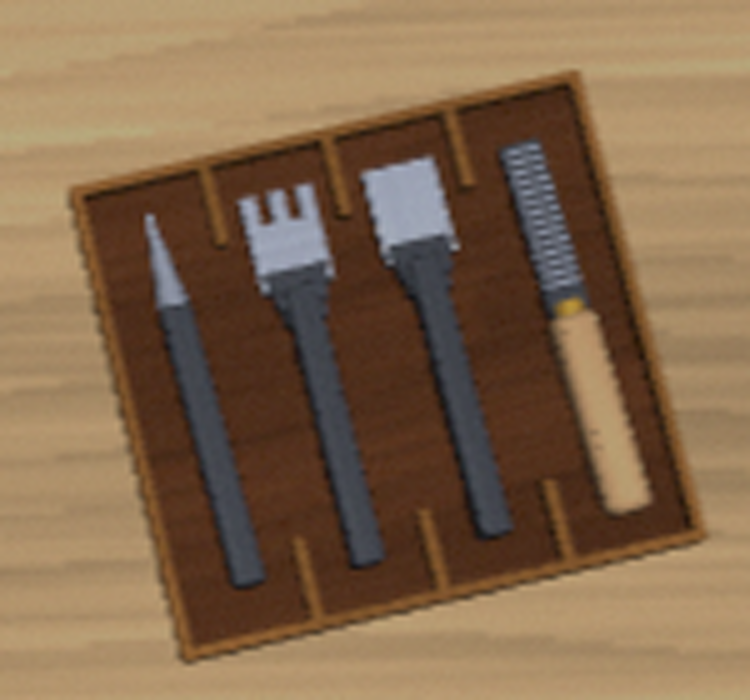

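View pics/s_j.png

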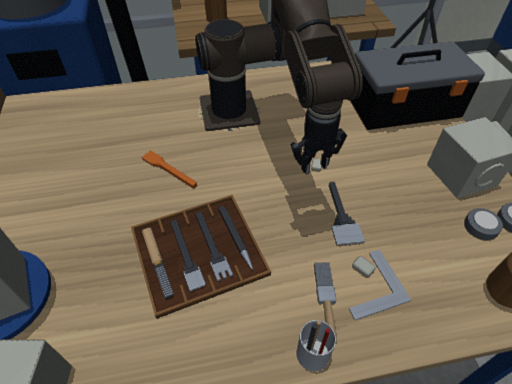

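```bash
python3 -c "
from h import *
print(ctrl.sign_off())"
```

```text
the job is handed in; nothing more can be done
None
```

I placed the claw chisel in the lane beside the point and the flat chisel of the same width in the lane beside the rasp, then handed the job in at about 17 s. Each was lowered to a contact of about 6 N before release.

**Last checks:** the final top view shows both chisels between their ribs, with blade and shaft ends about 1 mm off the lane middles as read from the picture. The flat chisel may be turned by up to about 1°. Depth readings on the claw's shaft were 23 to 27 mm, against 24 mm expected for lying flat. I have no depth reading for the flat chisel, because the pixels I picked fell on the tray floor; the pictures show it lying flat.

**Left alone:** the point, rasp, bolster and orange look-alike look unmoved. The arm was clear of everything and no check failed.

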